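Open the child-safe descaler bottle in its one-hand holder

TASK

The kettle wants descaling: swing the holder's steel bar down across the front of the bottle until it rests in its fork, so that the bottle is held fast, and only then open the orange safety cap: push it down, keep it down while you twist it counterclockwise, and lift it off. Finish while still holding the cap, level and clear of the neck, straight above the open bottle (about 8 cm up); do not let go of it. The bottle stays standing in its holder, the bar stays closed, and the two mugs are left where they are.

Things in the scene. Friction and masses are not known exactly. Their poses are not given: they have to be found in the camera images.
- holder: Fixed grey bottle holder, base 112 x 136 x 10 mm, walls 64 mm high at back and sides, front open. Origin at the underside, below the bottle's axis; x from open front to back wall, y left seen from the front, z up. Aluminium posts 104 mm high at the front corners (x -42): hinge of the bar at y +56, open-topped fork at y -56 mm.
- bar (a joint): Steel bar's angle about its horizontal hinge (along the holder's x), rad: 0 = level across the bottle's front, resting in the fork; starts raised 0.4 to 0.85, limit 1.3. Stiff hinge: stays where left, 1 to 2 N at the end moves it. Closed it runs from the hinge along the holder's -y: 10 x 10 mm bar, then, 122 to 166 mm from the hinge, outside the fork, a red end grip 16 wide, 14 mm high.
- bar_grip (a point): Middle of the upper face of the bar's red end grip, 144 mm from the hinge axis and 7 mm above the bar's centreline; moves with the bar. Its y axis points along the bar towards the hinge, z out of the bar's upper face.
- bar_hinge (a point): Point on the hinge axis of the bar, 92 mm above the worktop; axes parallel to the holder's. From here the closed bar points along the holder's -y.
- bottle: Loose square white bottle with blue label band and thin yellow stripe, body 70 x 70 x 100 mm, 0.5 to 0.8 kg, standing on the holder's 10 mm base between its walls (1.5 mm play; they keep it from turning). Origin at the centre of its underside, z up. Sloping shoulder up to 111 mm, round neck with bayonet ledges up to 134 mm, on it a spring plunger that pushes the cap up.
- cap: Round orange ribbed safety cap, 52 mm across, 32 high, 30 g; origin at centre of lower rim, z up. Locked: 118 mm above the bottle's origin, x axes parallel. Push it down 5 mm or more (stop at 6.5; spring 5 to 8.5 N), turn it, still down, counterclockwise from above by 0.65 to 1.45 rad (best 1.05), then lift; clear of the neck after 30 mm. Unpushed it does not turn. Grip its sides from above.
- cap_top (a point): Centre of the cap's flat top, 32 mm above its origin; 160 mm above the worktop when locked.
- mug_tea: White mug with red-brown inside, 89 x 120 x 98 mm, bystander; origin at the centre of its underside.
- mug_2: Cream mug, 78 x 116 x 101 mm, bystander; origin at the centre of its underside.
Mind the look-alikes: they are no part of the job. Leave any green look-alike of the holder alone.

How it is judged (in metres and radians):
On the way, in this order (a step that is already met when the one before it is completed fails the run):
1. the bar rests in its fork, with the cap still locked on the bottle (value of joint bar below 0.06 rad and z of cap in the frame of bottle between 0.1155 and 0.121 m), for 0.2 s.
2. with the bar closed, the cap is pushed down by 4 mm or more (value of joint bar below 0.06 rad and z of cap in the frame of bottle below 0.114 m), for 0.05 s.
3. the cap is turned by 0.5 rad or more while it is still down, bar closed (value of joint bar below 0.06 rad and z of cap in the frame of bottle below 0.1165 m and angle between the x axis of cap and the x axis of bottle, either way round above 0.5 rad), for 0.05 s.
At the end, for the whole second after the job is handed in: Cap held by the fingers 40 to 180 mm above its locked height, within 40 mm of the bottle axis, tilted under 0.3 rad, still, touching neither bottle nor holder; bar below 0.06 rad; bottle still, upright (0.08 rad) in its holder (12 mm sideways, lifted under 6 mm) (z of cap in the frame of bottle between 0.158 and 0.298 m and horizontal distance between cap and bottle below 0.04 m and angle between cap's own z axis and vertical below 0.3 rad and contact force between the fingers and cap above 1 N and contact force between cap and bottle below 0.1 N and contact force between cap and holder below 0.1 N and linear speed of each of cap, bottle below 0.03 m/s and value of joint bar below 0.06 rad and horizontal distance between bottle and holder below 0.012 m and z of bottle in the frame of holder below 0.016 m and angle between bottle's own z axis and vertical below 0.08 rad); the arm keeps its last pose, push and grip.
It fails at once if the bottle is lifted or tipped out of its holder (z of bottle in the frame of holder above 0.03 m or angle between bottle's own z axis and vertical above 0.25 rad).
It fails at once if the white mug with the red-brown inside is pushed away by more than 40 mm (distance of mug_tea from where it was at the start of the episode above 0.04 m).
It fails at once if the cream mug is pushed away by more than 40 mm (distance of mug_2 from where it was at the start of the episode above 0.04 m).
It also fails if it takes over 45 s, if anything falls off the work surface, if the arm or the gripper's body presses on something with over 40 N, if the wrist force passes 120 N, or if a joint passes its speed limit or range.

ROBOT

A 6-joint arm with a two-finger parallel gripper is mounted at the origin on a cart in front of the work surface, level with it; the furniture and walls round the work are solid. World frame = base frame: x ahead of the robot, y to its left, z up, the work surface at z = 0. Lengths are in mm, angles in rad, forces in N, time in s.
With the tool pointing down it reaches from about 350 to 975 mm from the base axis. Payload 7.1 kg.
Tool frame: the origin (TCP) lies midway between the tips of the shut fingers; the grasp point (between the pads) lies 19 mm behind it (ctrl.grip_depth is the distance from the TCP to the grasp point, in mm); z points along the fingers, y is the line along which they close (so a half turn about z gives the same grasp; the last joint's range is limited). The gripper opens to 88 mm and grips with 3 to 60 N. Pads are 20 mm wide; open, the fingers measure 115 mm over their backs; the gripper's body (75 mm by 178 mm) begins 61 mm behind the grasp point.
Start: joints at [-1.294, 0.423, 1.63, -0, 1.089, -0.019], TCP at [182.209, -597.833, 222.675] pointing down, gripper open.
Joint ranges: [-3, 3], [-0.9, 2.11], [0.09, 2.58], [-1.31, 4.45], [0.11, 2.69], [-2.54, 2.54]. Speed limits (rad/s): [2.39, 2.39, 3.01, 3.14, 3.14, 3.14].

INTERFACE

Orientations are given as a rotation vector (axis times angle).
In Python, from workcell import ctrl, cams gives the robot as it stands.
- The arm moves only by the tool move_arm, never from a script. Its argument "steps" is a list of rows, each a list of 3 entries, a list of its own where there are three numbers: the shift along the tool's x, y, z in units of 25 mm (1.0 is 25 mm), then the turn about the tool's z in units of 5 degrees (1.0 is 5 degrees), then the closure, from 0 (fully open) to 1 (shut). A call has 1 to 20 rows; each row shifts and turns the commanded pose from where the row before left it, along the tool's axes as they then stand; what a row does not reach is not made up. A row lasts 1/12 s, in which the tool goes at most 41.7 mm and 7.16 degrees, less where a joint would pass 70% of its speed; a pose out of reach is approached as far as the arm can. A call is refused whole if a number of a shift passes 1 or a number of a turn 1, either way. A call with a gripper value outside its range is refused whole. The fingers move at their own pace and stop on an object; the grip force is fixed at half the most. Time passes only in rows, so rows that do not move let the fingers close. It gives the time, the measured TCP pose, the force, the opening and the grip force at its end, in the units of the state.
- ctrl.get_obs(): the state, without advancing time (a new reading comes with each control period).
- cams.get_image(name): name is "scene" or "top"; returns a dict with "image" (400x640x3 uint8, red, green, blue), "camera_matrix" (3x3 intrinsics, pixels), "xyz" and "rotation" of the camera in the world. Camera axes: x right, y down, z forward; pixel columns grow to the right and rows downward; lengths in mm; the calibration is good to about 2 mm. A picture is of the moment at which its call begins. There is no depth.
- ctrl.close_job(): hands the job in; it is judged then, once.
Trained networks look in the newest picture that a camera, given by its name, has taken for a name from the list of things; names that differ only in an ending like _2 or _b are one class to them, and where a whole thing is asked for, a point or a joint stands for the part that bears it (a point fixed in the world has none). Each returns a list of dicts, best first, with "p" (0 to 1); they miss things now and then, are a little off and sometimes report something else, mostly with a low value. They report only what shows in the picture. A call takes as long as a camera call. They do not tell look-alikes from the thing itself.
- cams.boxes_of(camera, thing): "rect" ([centre column, centre row, width, height] in pixels, round what is visible of it).
- cams.cut_out(camera, thing): "pixels" (400x640 bool, what is visible of it) and "rect" ([centre column, centre row, width, height] in pixels, round what is visible of it).
The state is a dict: "t": time; "qpos": joint angles; "qvel": joint speeds; "joint_torque": joint torques, N m; "ee_pos": TCP position; "orientation": TCP orientation; "ft_force": force on the tool from outside, world axes, zero at the start; "moment": the same for the moment, N m; "width": finger opening in mm; "grasp_force": force on a finger pad.
Only numpy, scipy, OpenCV 4.12 (cv2) and the standard library are available. Lean on these libraries where they do the work, as an engineer would, in place of code of your own. Each camera call takes 0.05 s, during which the arm holds its last target. There are 200 camera calls.

## Working session

There is one attempt and no reset: what is moved stays moved. The work goes in short steps, Python scripts to look and compute and a tool call to move; the robot and the scene stay as the last step left them, time stands still between calls to the robot, and variables do not carry over. Pictures are saved under pics/ and viewed, at most 10 in all, crops included, and the job is handed in when it is done.

Besides the shell and the picture viewer there is one more tool, called after "Call:" in YAML: its name, and indented under it one key for each argument. move_arm: Moves the arm, as the interface text tells. Its arguments: {"type":"object","properties":{"steps":{"type":"array"}},"required":["steps"]}

```bash
mkdir -p pics
cat > h.py <<'E'
import numpy as np, cv2
from workcell import ctrl, cams
def cam(n):
    c=cams.get_image(n); return c
def ray(c,u,v):
    d=np.linalg.inv(np.array(c["camera_matrix"]))@[u,v,1]; return np.array(c["xyz"]),np.array(c["rotation"])@d
def atz(c,u,v,z):
    o,d=ray(c,u,v); return o+d*(z-o[2])/d[2]
def proj(c,P):
    p=np.array(c["camera_matrix"])@(np.array(c["rotation"]).T@(np.array(P,float)-c["xyz"])); return p[:2]/p[2]
def tri(rays):
    A=np.zeros((3,3));b=np.zeros(3)
    for o,d in rays:
        d=d/np.linalg.norm(d);M=np.eye(3)-np.outer(d,d);A+=M;b+=M@o
    return np.linalg.solve(A,b)
E
python3 - <<'E'
from h import *
for n in ("scene","top"):
    c=cam(n); cv2.imwrite(f"pics/{n}0.png",c["image"][:,:,::-1]); print(n,np.round(c["xyz"]),np.round(c["rotation"],2).tolist())
    for t in ("holder","bar","bar_grip","bottle","cap","mug_tea"):
        print(t,[(round(d["p"],2),np.round(d["rect"]).tolist()) for d in cams.boxes_of(n,t)])
print(ctrl.get_obs())
E
```

```text
scene [-286.  434. 1137.] [-1.43, 2.23, -0.83]
holder [(0.9, [334.0, 249.0, 63.0, 48.0]), (0.74, [258.0, 219.0, 52.0, 61.0])]
bar [(0.55, [342.0, 237.0, 38.0, 22.0]), (0.51, [266.0, 206.0, 30.0, 44.0])]
bar_grip [(0.65, [414.0, 175.0, 19.0, 26.0]), (0.61, [267.0, 209.0, 28.0, 43.0]), (0.55, [344.0, 239.0, 43.0, 28.0]), (0.23, [254.0, 205.0, 18.0, 20.0])]
bottle [(0.91, [255.0, 226.0, 34.0, 26.0]), (0.54, [385.0, 211.0, 30.0, 36.0])]
cap [(0.59, [254.0, 207.0, 20.0, 16.0])]
mug_tea [(0.57, [385.0, 211.0, 30.0, 36.0])]
top [ 344.   65. 1269.] [-2.2, 2.14, -0.12]
holder [(0.9, [243.0, 175.0, 60.0, 52.0]), (0.85, [315.0, 235.0, 70.0, 48.0])]
bar [(0.67, [318.0, 245.0, 66.0, 14.0]), (0.53, [247.0, 181.0, 45.0, 32.0]), (0.48, [235.0, 167.0, 24.0, 22.0])]
bar_grip [(0.81, [248.0, 177.0, 44.0, 36.0]), (0.63, [320.0, 247.0, 63.0, 18.0])]
bottle [(0.83, [240.0, 170.0, 39.0, 33.0])]
cap [(0.56, [233.0, 168.0, 21.0, 24.0])]
mug_tea [(0.76, [393.0, 222.0, 37.0, 31.0])]
{'t': 0.7, 'qpos': array([-1.29399963e+00,  4.23075821e-01,  1.62990974e+00,  8.64398340e-06,
        1.08859617e+00, -1.89990542e-02]), 'qvel': array([-0.00012593,  0.00085007,  0.00084295, -0.00098781,  0.00065583,
       -0.00013801]), 'joint_torque': array([ 9.90807312e-04, -5.44419444e+01, -2.73996556e+01,  6.45092153e-02,
        1.65808137e-02, -2.24804154e-06]), 'ee_pos': array([ 182.21054437, -597.83022433,  222.68633716]), 'orientation': array([3.10728717e+00, 4.62935172e-01, 1.41359847e-05]), 'ft_force': array([-0.90090237, -0.19892646, -0.10849828]), 'moment': array([0.01376039, 0.01203926, 0.00763326]), 'grasp_force': 0.0, 'width': 87.70807070519946}
```

View pics/scene0.png

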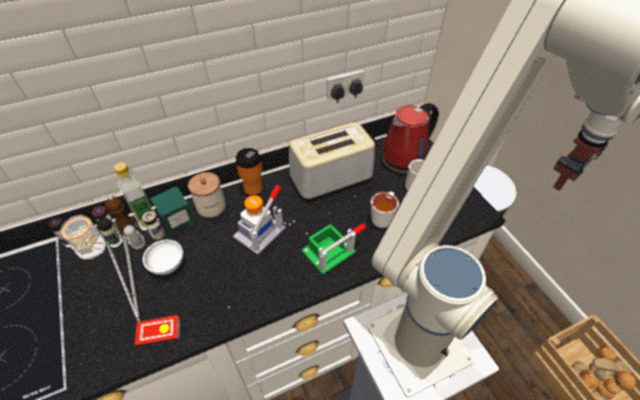

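View pics/top0.png

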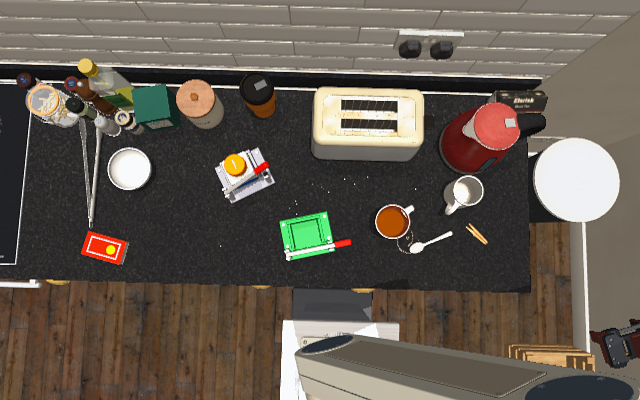

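Both pictures show the grey holder with the white bottle and orange cap at scene (255,225) and top (240,172). Possible mix-ups are:
- The green empty holder with a red grip, at top (315,235) and scene (330,248). This is a look-alike, to be left alone.
- The orange tumbler at top (258,95).
- The red card at top (105,248).

I choose the grey one and check it in a close crop.

```bash
sed -i 's/^def cam(n):/from scipy.spatial.transform import Rotation as R\ndef cam(n):/; s/c=cams.get_image(n); return c/c=dict(cams.get_image(n)); r=np.array(c["rotation"]); c["rotation"]=R.from_rotvec(r).as_matrix() if r.size==3 else r; return c/' h.py
python3 - <<'E'
from h import *
ims=[]
C={n:cam(n) for n in("scene","top")}
for n,(u,v) in (("scene",(257,215)),("top",(244,174))):
    c=C[n]; im=c["image"][v-36:v+36,u-36:u+36,::-1]; ims.append(cv2.resize(im,(396,396),interpolation=cv2.INTER_CUBIC))
    print(n,c["camera_matrix"])
cv2.imwrite("pics/crop.png",np.hstack(ims))
def cen(n,t,i=0):
    d=cams.cut_out(n,t)[i]; m=d["pixels"]; ys,xs=np.nonzero(m); return d["p"],xs.mean(),ys.mean(),m.sum()
for n in C:
    hsv=cv2.cvtColor(C[n]["image"],cv2.COLOR_RGB2HSV)
    u,v=(257,215) if n=="scene" else (244,174)
    for nm,lo,hi in(("orange",8,22),("red",0,4)):
        m=((hsv[...,0]>=lo)&(hsv[...,0]<=hi)&(hsv[...,1]>150)&(hsv[...,2]>110)); ys,xs=np.nonzero(m[v-36:v+36,u-36:u+36]); xs+=u-36;ys+=v-36
        print(n,nm,len(xs),xs.mean(),ys.mean(),xs.min(),xs.max(),ys.min(),ys.max())
    print(cen(n,"cap"))
E
```

```text
scene [[413.29398807   0.         325.90838154]
 [  0.         413.29398807 198.32402895]
 [  0.           0.           1.        ]]
top [[455.4163346    0.         321.59580579]
 [  0.         455.4163346  198.19048912]
 [  0.           0.           1.        ]]
scene orange 507 252.63905325443787 195.58382642998026 244 262 179 213
scene red 85 274.90588235294115 191.36470588235295 270 280 185 198
(0.69, np.float64(253.1275720164609), np.float64(204.59259259259258), np.int64(243))
top orange 121 236.69421487603304 166.20661157024793 224 246 154 175
top red 95 261.0 167.31578947368422 254 268 161 173
(0.79, np.float64(234.65071770334927), np.float64(165.27511961722487), np.int64(418))
```

View pics/crop.png

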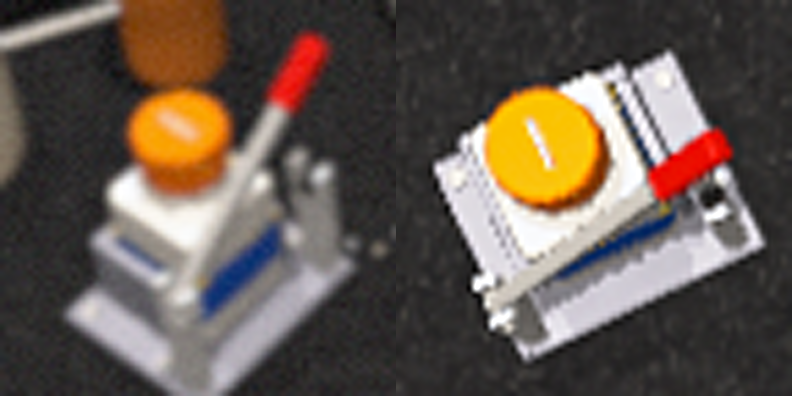

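```bash
cat > fit.py <<'E'
from h import *
from scipy.optimize import least_squares
C={n:cam(n) for n in("scene","top")}
def pts(p):
    x,y,w,a,xb=p[:5]
    g=lambda r:[-42,56-r*np.cos(a),92+r*np.sin(a)]
    L={"cap":[0,0,160],"hinge":[-42,56,92],"grip":g(144),
     "fl":[xb,68,10],"fr":[xb,-68,10],"bl":[xb+112,68,10],"br":[xb+112,-68,10]}
    r=R.from_euler("z",w).as_matrix()
    return {k:r@np.array(v,float)+[x,y,0] for k,v in L.items()}
obs=[("top","fr",(274.9,182)),("top","fl",(232,203.5)),("top","br",(257.5,147.5)),("top","bl",(215.5,168)),
("top","cap",(234.2,164)),("scene","cap",(253.4,201.2)),("scene","bl",(233.4,236.3)),("scene","fr",(285.5,227.2)),
("scene","grip",(275.2,192.1)),("top","grip",(261.5,167.6)),("top","hinge",(225.1,192.5)),("scene","hinge",(253.7,233))]
def res(p):
    P=pts(p); return np.concatenate([proj(C[n],P[k])-o for n,k,o in obs])
x0=atz(C["top"],234.2,164,160)
s=least_squares(res,[x0[0],x0[1],0.3,0.6,-56],loss="soft_l1")
print(np.round(s.x,3))
for (n,k,o),e in zip(obs,s.fun.reshape(-1,2)): print(n,k,np.round(e,1))
for k,v in pts(s.x).items(): print(k,np.round(v,1))
print("tri cap",tri([ray(C["top"],234.2,164),ray(C["scene"],253.4,201.2)]),"grip",tri([ray(C["top"],261.5,167.6),ray(C["scene"],275.2,192.1)]))
E
python3 fit.py
```

```text
[ 5.45520e+02  2.80869e+02  4.89000e-01  6.68000e-01 -6.04820e+01]
top fr [0.8 0.4]
top fl [-0.5  0.5]
top br [ 0.8 -0.4]
top bl [-1.1  0.3]
top cap [0.2 0.1]
scene cap [-0.4  0.4]
scene bl [-0.5 -0.5]
scene fr [-0.1 -0.9]
scene grip [-0.1  0.2]
top grip [ 0.  -0.1]
top hinge [1.5 0.1]
scene hinge [-0.7  0. ]
cap [545.5 280.9 160. ]
hinge [482.1 310.6  92. ]
grip [535.2 210.8 181.2]
fl [460.2 312.5  10. ]
fr [524.  192.4  10. ]
bl [559.1 365.1  10. ]
br [622.9 245.   10. ]
tri cap [544.93294554 280.24436664 162.29472018] grip [534.60610827 210.53866048 182.56262251]
```

The fit residuals are about 1 px. The crop confirms the grey holder, with the bar raised about 0.67 rad, the hinge at the left front and the red grip at the right.

Travelling high with the fingers shut.

Call:
move_arm:
  steps:
    - [[0, 0, -1], 0, 1]
    - [[0, 0, -1], 0, 1]
    - [[0.85, -1, 0], 0, 1]
    - [[0.85, -1, 0], 0, 1]
    - [[0.85, -1, 0], 0, 1]
    - [[0.85, -1, 0], 0, 1]
    - [[0.85, -1, 0], 0, 1]
    - [[0.85, -1, 0], 0, 1]
    - [[0.85, -1, 0], 0, 1]
    - [[0.85, -1, 0], 0, 1]
    - [[0.85, -1, 0], 0, 1]
    - [[0.85, -1, 0], 0, 1]
    - [[0.85, -1, 0], 0, 1]
    - [[0.85, -1, 0], 0, 1]
    - [[0.85, -1, 0], 0, 1]
    - [[0.85, -1, 0], 0, 1]
    - [[0.85, -1, 0], 0, 1]
    - [[0.85, -1, 0], 0, 1]
    - [[0.85, -1, 0], 0, 1]
    - [[0.85, -1, 0], 0, 1]

```text
t: 2.67
ee_pos: [417.3, -54.3, 273.0]
orientation: [3.107, 0.463, 0.001]
ft_force: [0.5, 0.4, 0.1]
width: 0.2
grasp_force: 0.0
```

Call:
move_arm:
  steps:
    - [[0.85, -1, 0], 0, 1]
    - [[0.85, -1, 0], 0, 1]
    - [[0.85, -1, 0], 0, 1]
    - [[0.85, -1, 0], 0, 1]
    - [[0.85, -1, 0], 0, 1]
    - [[0.85, -1, 0], 0, 1]
    - [[0.85, -1, 0], 0, 1]
    - [[0.85, -1, 0], 0, 1]
    - [[0.85, -1, 0], 0, 1]
    - [[0, 0, 0], -1, 1]
    - [[0, 0, 0], -1, 1]
    - [[0, 0, 0], -0.2, 1]
    - [[0, 0, 0], 0, 1]

```text
t: 3.75
ee_pos: [534.1, 215.2, 272.6]
orientation: [3.049, 0.757, -0.0]
ft_force: [-0.4, -1.1, -0.7]
width: 0.3
grasp_force: 0.0
```

```bash
cat > to.py <<'E'
from h import *
import sys
# offset from TCP to a holder-frame target, in tool units
x,y,w=545.5,280.9,0.489
def to(T):
    o=ctrl.get_obs(); r=R.from_rotvec(o["orientation"]).as_matrix()
    P=R.from_euler("z",w).as_matrix()@np.array(T,float)+[x,y,0]
    print(np.round(r.T@(P-o["ee_pos"])/25,2),"units; yaw err deg",np.round(np.degrees(np.arctan2(r[1,0],r[0,0])-w),2), "tcp",np.round(o["ee_pos"],1),"t",o["t"])
to([float(a) for a in sys.argv[1:4]])
E
python3 to.py -42 -52.8 200
```

```text
[-0.04  0.    2.9 ] units; yaw err deg -0.12 tcp [534.1 215.2 272.6] t 3.75
```

Call:
move_arm:
  steps:
    - [[0, 0, 1], 0, 1]
    - [[0, 0, 1], 0, 1]
    - [[0, 0, 0.7], 0, 1]
    - [[0, 0, 0.3], 0, 1]
    - [[0, 0, 0.4], 0, 1]
    - [[0.0, 0.28, 0.4], 0, 1]
    - [[0, 0.28, 0.4], 0, 1]
    - [[0, 0.2, 0.4], 0, 1]
    - [[0, 0.2, 0.4], 0, 1]
    - [[0, 0, 0], 0, 1]

```text
t: 4.58
ee_pos: [545.1, 192.5, 145.7]
orientation: [3.049, 0.757, -0.004]
ft_force: [0.3, 0.5, -0.3]
width: 0.6
grasp_force: 0.0
```

```bash
python3 to.py -42 -88 99
python3 - <<'E'
from h import *
c=cam("scene"); u,v=257,215
a=cv2.resize(c["image"][v-40:v+40,u-40:u+40,::-1],(400,400),interpolation=cv2.INTER_CUBIC)
c=cam("top"); u,v=244,174
b=cv2.resize(c["image"][v-40:v+40,u-40:u+40,::-1],(400,400),interpolation=cv2.INTER_CUBIC)
cv2.imwrite("pics/b1.png",np.hstack([a,b])); print(ctrl.get_obs()["ft_force"])
E
```

```text
[-0.    0.41  1.87] units; yaw err deg -0.14 tcp [545.1 192.5 145.7] t 4.5833
[-0.21702225 -0.00139506  0.17531897]
```

View pics/b1.png

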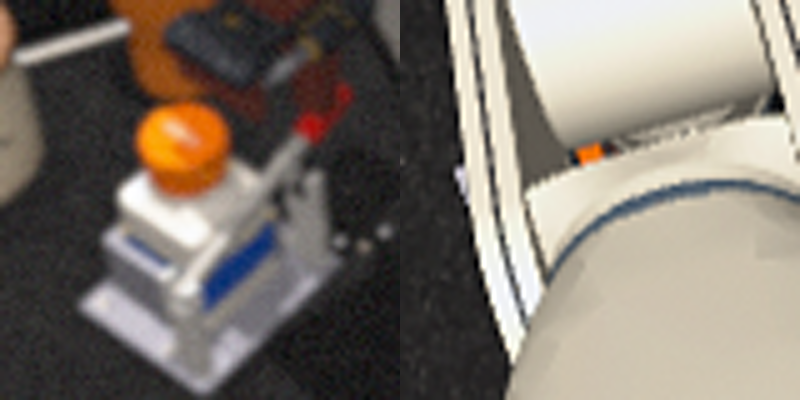

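The bar has come down under the closed fingers. In the scene half of the crop, its red grip is at about (325,115) and the fingers are on it. The top view is hidden by the arm. Continuing the sweep.

Call:
move_arm:
  steps:
    - [[0, 0.15, 0.4], 0, 1]
    - [[0, 0.12, 0.4], 0, 1]
    - [[0, 0.08, 0.35], 0, 1]
    - [[0, 0.06, 0.35], 0, 1]
    - [[0, 0, 0.3], 0, 1]
    - [[0, 0, 0.15], 0, 1]
    - [[0, 0, 0], 0, 1]

```text
t: 5.27
ee_pos: [550.0, 184.5, 99.1]
orientation: [3.048, 0.759, -0.002]
ft_force: [-3.3, -4.0, 9.1]
width: 0.6
grasp_force: 3.9
```

```bash
python3 to.py -42 -88 99
```

```text
[-0.03  0.03  0.  ] units; yaw err deg -0.06 tcp [550.  184.5  99.1] t 5.2667
```

Call:
move_arm:
  steps:
    - [[0, 0, 0.05], 0, 1]
    - [[0, 0, 0.05], 0, 1]
    - [[0, 0, 0], 0, 1]

```text
t: 5.52
ee_pos: [550.2, 184.6, 98.6]
orientation: [3.048, 0.759, -0.001]
ft_force: [-8.8, -4.8, 26.7]
width: 0.3
grasp_force: 12.8
```

Call:
move_arm:
  steps:
    - [[0, 0, -0.5], 0, 1]
    - [[0, 0, -1], 0, 0.5]
    - [[0, 0, -1], 0, 0]
    - [[0, 0, -1], 0, 0]
    - [[0, 0, -1], 0, 0]
    - [[0, 0, -0.5], 0, 0]

```text
t: 6.02
ee_pos: [551.4, 185.3, 224.2]
orientation: [-3.048, -0.759, -0.005]
ft_force: [0.8, 0.5, 0.0]
width: 30.6
grasp_force: 0.0
```

```bash
python3 - <<'E'
from h import *
for n,u,v in(("scene",257,215),):
    c=cam(n); a=cv2.resize(c["image"][v-40:v+40,u-40:u+40,::-1],(480,480),interpolation=cv2.INTER_CUBIC)
    cv2.imwrite("pics/b2.png",a)
E
python3 to.py 0 0 160
```

```text
[ 1.53 -3.5   2.63] units; yaw err deg -0.06 tcp [552.3 185.6 225.7] t 6.0667
```

View pics/b2.png

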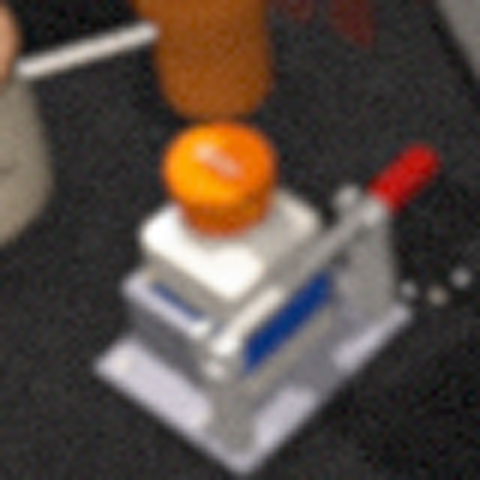

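The bar lies in the fork, with the red grip at crop (405,180) outside it and the cap still locked at crop (220,180). Now going over the cap.

Call:
move_arm:
  steps:
    - [[0.5, -1, 0], 0, 0]
    - [[0.5, -1, 0], 0, 0]
    - [[0.5, -1, 0], 0, 0]
    - [[0.03, -0.5, 0], 0, 0]
    - [[0, 0, 0.6], 0, 0]
    - [[0, 0, 0], 0, 0]

```text
t: 6.57
ee_pos: [540.9, 279.9, 203.4]
orientation: [3.047, 0.761, -0.007]
ft_force: [-1.0, 0.0, -0.8]
width: 74.5
grasp_force: 0.0
```

```bash
python3 to.py 0 0 131; python3 -c "
from h import *
print(ctrl.get_obs()['width'])"
```

```text
[0.19 0.05 2.9 ] units; yaw err deg 0.03 tcp [540.9 279.9 203.4] t 6.5667
74.5017234230116
```

Call:
move_arm:
  steps:
    - [[0.15, 0.04, 0], 0, 0]
    - [[0, 0, 0], 0, 0]
    - [[0, 0, 0], 0, 0]
    - [[0, 0, 0], 0, 0]

```text
t: 6.9
ee_pos: [547.4, 280.5, 206.9]
orientation: [-3.049, -0.757, -0.001]
ft_force: [-0.0, 0.5, 0.3]
width: 87.9
grasp_force: 0.0
```

```bash
python3 to.py 0 0 131; python3 -c "
from h import *
c=cam('scene');u,v=257,200;cv2.imwrite('pics/b3.png',cv2.resize(c['image'][v-40:v+40,u-40:u+40,::-1],(480,480),interpolation=cv2.INTER_CUBIC))
print(ctrl.get_obs()['width'])"
```

```text
[-0.06 -0.05  3.04] units; yaw err deg -0.12 tcp [547.4 280.5 206.9] t 6.9
87.92689866440617
```

View pics/b3.png

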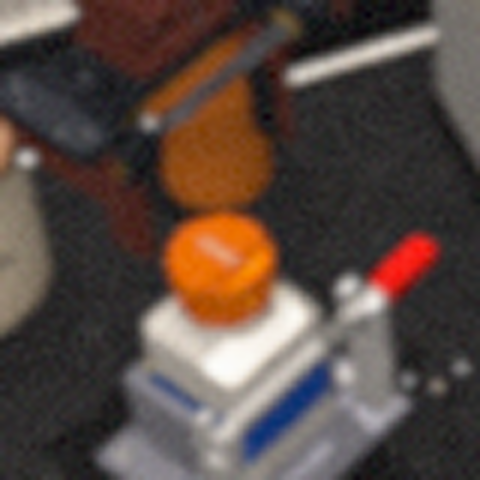

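The open fingers straddle the cap, which is at crop (220,265), with the finger tips at (130,240) and (290,120). Descending and closing.

Call:
move_arm:
  steps:
    - [[-0.05, -0.04, 0.8], 0, 0]
    - [[0, 0, 0.8], 0, 0]
    - [[0, 0, 0.8], 0, 0]
    - [[0, 0, 0.4], 0, 0]
    - [[0, 0, 0.2], 0, 0]
    - [[0, 0, 0], 0, 0]
    - [[0, 0, 0], 0, 0]
    - [[0, 0, 0], 0, 0]

```text
t: 7.62
ee_pos: [546.1, 281.6, 132.6]
orientation: [-3.048, -0.758, -0.003]
ft_force: [0.8, -0.7, 0.2]
width: 87.7
grasp_force: 0.0
```

```bash
python3 to.py 0 0 131; python3 -c "
from h import *
print(ctrl.get_obs()['ft_force'])"
```

```text
[-0.03  0.01  0.06] units; yaw err deg -0.07 tcp [546.1 281.6 132.6] t 7.6167
[ 0.78169178 -0.68364101  0.18228169]
```

Call:
move_arm:
  steps:
    - [[0, 0, 0], 0, 1]
    - [[0, 0, 0], 0, 1]
    - [[0, 0, 0], 0, 1]
    - [[0, 0, 0], 0, 1]
    - [[0, 0, 0], 0, 1]
    - [[0, 0, 0], 0, 1]
    - [[0, 0, 0], 0, 1]
    - [[0, 0, 0], 0, 1]

```text
t: 8.28
ee_pos: [545.5, 281.0, 131.5]
orientation: [3.048, 0.759, 0.0]
ft_force: [0.2, -2.6, 1.1]
width: 51.5
grasp_force: 30.0
```

Call:
move_arm:
  steps:
    - [[0, 0, 0.1], 0, 1]
    - [[0, 0, 0.1], 0, 1]
    - [[0, 0, 0.06], 0, 1]
    - [[0, 0, 0], 0, 1]
    - [[0, 0, 0], 0, 1]

```text
t: 8.7
ee_pos: [545.7, 281.0, 125.5]
orientation: [3.048, 0.759, 0.001]
ft_force: [-0.5, -3.6, 7.8]
width: 52.0
grasp_force: 30.0
```

Call:
move_arm:
  steps:
    - [[0, 0, 0.03], 0, 1]
    - [[0, 0, 0], -1, 1]
    - [[0, 0, 0], -1, 1]
    - [[0, 0, 0], -1, 1]
    - [[0, 0, 0], -1, 1]
    - [[0, 0, 0], -1, 1]
    - [[0, 0, 0], -1, 1]
    - [[0, 0, 0], -1, 1]
    - [[0, 0, 0], -1, 1]
    - [[0, 0, 0], -1, 1]
    - [[0, 0, 0], -1, 1]
    - [[0, 0, 0], -1, 1]
    - [[0, 0, 0], -1, 1]
    - [[0, 0, 0], 0, 1]
    - [[0, 0, 0], 0, 1]

```text
t: 9.95
ee_pos: [545.9, 281.2, 125.0]
orientation: [2.26, 2.181, 0.002]
ft_force: [-0.5, -4.1, 7.0]
width: 52.2
grasp_force: 30.0
```

```bash
python3 to.py 0 0 125; python3 -c "
from h import *
print(ctrl.get_obs()['moment'],ctrl.get_obs()['ft_force'])
c=cam('scene');u,v=257,200;cv2.imwrite('pics/b4.png',cv2.resize(c['image'][v-40:v+40,u-40:u+40,::-1],(480,480),interpolation=cv2.INTER_CUBIC))"
```

```text
[-0.01 -0.02 -0.  ] units; yaw err deg 59.96 tcp [545.9 281.2 125. ] t 9.95
[-0.60426356 -0.03969266  0.04268847] [-0.47378514 -4.05198367  6.98055518]
```

View pics/b4.png

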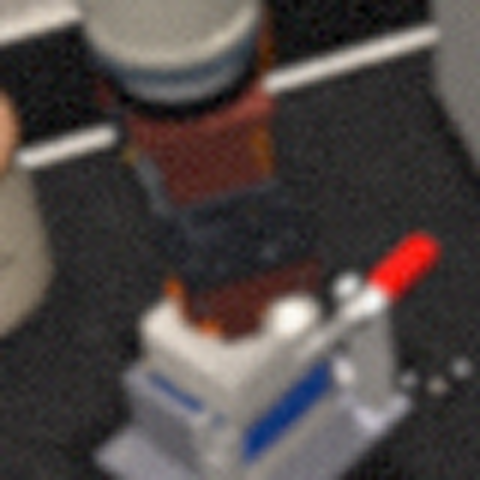

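The gripper, at crop (220,250), has turned on the cap by 60°, and the bar is still closed. Lifting slowly first and watching the force.

Call:
move_arm:
  steps:
    - [[0, 0, -0.2], 0, 1]
    - [[0, 0, -0.2], 0, 1]
    - [[0, 0, -0.2], 0, 1]
    - [[0, 0, 0], 0, 1]

```text
t: 10.33
ee_pos: [545.5, 281.4, 140.0]
orientation: [2.261, 2.181, 0.001]
ft_force: [1.4, -1.8, 0.6]
width: 51.9
grasp_force: 30.0
```

Call:
move_arm:
  steps:
    - [[0, 0, -0.3], 0, 1]
    - [[0, 0, -0.4], 0, 1]
    - [[0, 0, -0.5], 0, 1]
    - [[0, 0, -0.6], 0, 1]
    - [[0, 0, -0.6], 0, 1]
    - [[0, 0, -0.4], 0, 1]
    - [[0, 0, 0], 0, 1]
    - [[0, 0, 0], 0, 1]
    - [[0, 0, 0], 0, 1]
    - [[0, 0, 0], 0, 1]
    - [[0, 0, 0], 0, 1]
    - [[0, 0, 0], 0, 1]

```text
t: 11.33
ee_pos: [545.0, 281.1, 208.4]
orientation: [-2.261, -2.181, 0.002]
ft_force: [-0.6, 0.9, 0.5]
width: 51.7
grasp_force: 30.0
```

```bash
python3 -c "
from h import *
o=ctrl.get_obs();print(o['grasp_force'],o['width'],abs(o['qvel']).max())
c=cam('scene');u,v=257,200;cv2.imwrite('pics/b5.png',cv2.resize(c['image'][v-50:v+50,u-50:u+50,::-1],(500,500),interpolation=cv2.INTER_CUBIC))"
```

```text
29.99983947520377 51.659616991643 0.004823700997883512
```

View pics/b5.png

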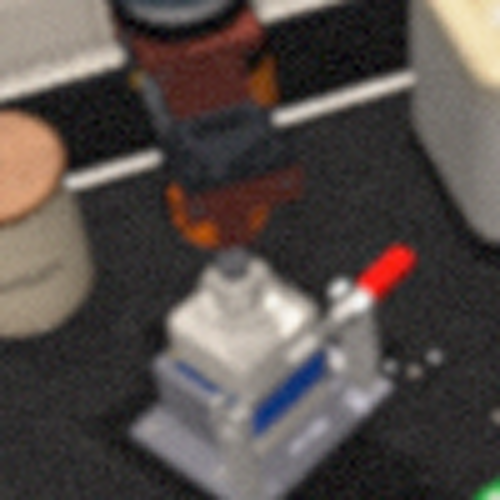

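The cap is in the fingers at crop (210,215), the open neck is bare at (235,275), the bottle is standing and the bar is closed.

```bash
python3 -c "
from workcell import ctrl
print(ctrl.close_job())"
```

```text
the job is handed in; nothing more can be done
None
```

I closed the bar into its fork, then pushed, twisted and lifted off the safety cap. It was still gripped about 77 mm above its locked height, over the open bottle, when I handed the job in; no verdict came back.

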